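# Bring air to the bow maker's bench

## Robot

A 7-joint arm with a two-finger parallel gripper is mounted at the origin on the work surface. World frame = base frame: x ahead of the robot, y to its left, z up, the work surface at z = 0. Lengths are in m, angles in rad, forces in N, time in s.
With the tool pointing down it reaches from about 0.375 to 0.925 m from the base axis. Payload 3.1 kg.
Tool frame: the origin (TCP) lies between the finger pads; the fingertips stand 19 mm ahead of it and the grasp point (between the pads) is the TCP; z points along the fingers, y is the line along which they close (so a half turn about z gives the same grasp; the last joint's range is limited). The gripper opens to 85 mm and grips with 20 to 120 N. Pads are 22 mm wide; open, the fingers measure 114 mm over their backs; the gripper's body (76 mm by 85 mm) begins 54 mm behind the grasp point. The pads swing forward as they close: fully open they stand 13 mm farther back than shut.
Start: joints at [1.181, 0.383, 0.044, 1.598, -0.018, 1.161, -0.05], TCP at [0.187, -0.623, 0.25] pointing down, gripper open.
Joint ranges: [-2.61, 2.61], [-0.41, 2.15], [-1.48, 1.57], [0, 2.5], [-1.57, 4.71], [0.05, 1.97], [-2.85, 2.85]. Speed limits (rad/s): [2.79, 2.79, 3.14, 3.14, 3.14, 3.14, 3.14].

## Interface

Orientations are given as a unit quaternion [x, y, z, w].
In Python, from bench import move_ptp, movel, move_j, move_gripper, pause, inverse_kinematics, read_camera, camera_params, MotionError, sign_off, look_for, tip_of, read_time_s, read_qpos, read_joint_vel, read_effort, read_eef_pos, read_tcp_rot, read_ft_force, read_ft_torque, read_finger_gap, read_grasp_force gives the robot as it stands. Calls block until the motion is done:
- move_ptp(position, orientation): joint-space move of the TCP to a pose.
- movel(position, orientation=None, speed=0.15): straight line of the TCP; orientation=None keeps the orientation; speed is the mean speed in m/s.
- move_j(angles): joint-space move.
- move_gripper(opening, effort=None): finger opening in m; effort is the grip in N (None keeps the last); returns when the fingers have stopped.
- pause(seconds).
- inverse_kinematics(position, orientation): joint angles nearest the present ones, or None.
- read_camera(name): name is "scene" or "top"; returns the picture (480x640x3 uint8, red, green, blue); there is no depth.
- camera_params(name): a dict with "K" (3x3 intrinsics, pixels), "dist_coeffs" ([k1, k2, p1, p2, k3] as OpenCV has them; the pictures are not rectified), "camera_from_world" (4x4, takes a point from world to camera coordinates). Camera axes: x right, y down, z forward; pixel columns grow to the right and rows downward; lengths in m; the calibration is good to about 2 mm. A picture is of the moment at which its call begins. camera_params takes no time and is no camera call.
A pose or a line that the arm cannot do raises MotionError and nothing moves.
- sign_off(): hands the job in; it is judged then, once.
Trained networks look in the newest picture that a camera, given by its name, has taken for a name from the list of things; names that differ only in an ending like _2 or _b are one class to them, and where a whole thing is asked for, a point or a joint stands for the part that bears it (a point fixed in the world has none). Each returns a list of dicts, best first, with "confidence" (0 to 1); they miss things now and then, are a little off and sometimes report something else, mostly with a low value. They report only what shows in the picture. A call takes as long as a camera call. They do not tell look-alikes from the thing itself.
- look_for(camera, name): "at" ([column, row] in pixels, amid what is visible of it).
- tip_of(camera, name): "at" ([column, row] in pixels: a listed point, or the origin of a listed thing).
Readings, each from a call of its own:
- read_time_s(): time.
- read_qpos(): joint angles.
- read_joint_vel(): joint speeds.
- read_effort(): joint torques, N m.
- read_eef_pos(): TCP position.
- read_tcp_rot(): TCP orientation.
- read_ft_force(): force on the tool from outside, world axes, zero at the start.
- read_ft_torque(): the same for the moment, N m.
- read_finger_gap(): finger opening in m.
- read_grasp_force(): force on a finger pad.
Only numpy, scipy, OpenCV 4.12 (cv2) and the standard library are available. Lean on these libraries where they do the work, as an engineer would, in place of code of your own. Each camera call takes 0.05 s, during which the arm holds its last target. There are 200 camera calls.

## Task

Bring compressed air to the bench: with the red ball-valve lever still shut, open the blue handwheel one full turn counterclockwise (seen from above), so that its black knob comes round to where it started, beside the white index mark. Then swing the red lever counterclockwise until it lines up with the yellow pointer below it and leave it there. Leave the pointer and the tools and other things lying on the bench where they are.

Things in the scene. Friction and masses are not known exactly. Their poses are not given: they have to be found in the camera images.
- stop_valve: upright brass stop valve fixed to the bench; origin on the bench under its vertical axis, z up. A grey round index plate (152 mm across, its top 92 mm above the bench) carries a white index mark, which sticks out to 89 mm from the axis along the body's +x.
- handwheel (a joint): angle of the blue handwheel on the stop valve, rad: 0 = shut (against its stop, its knob over the white mark), grows counterclockwise from above, one full turn = 6.283, stop at 9.4. Stiff, about 2 N at the knob; stays where left.
- wheel_center (a point): centre of the handwheel's rim, on its vertical axis, 107 mm above the bench; rim of 120 mm mean diameter, 13 mm thick (top 113.5 mm above the bench), 5 spokes, low hub whose top is 121 mm above the bench
- knob_mid (a point): middle of the black upright revolving knob on the wheel's rim, 60 mm from the wheel's axis; 22 mm diameter, from 112 to 160 mm above the bench, this point at 139 mm. The knob spins freely about its own vertical axis.
- ball_valve: brass ball valve fixed to the bench on two copper pipe stubs; origin on the bench under the lever's vertical axis, z up; the lever points along body +x when shut and along +y fully open; the pipe runs along y, 150 mm long, its top 69 mm above the bench
- lever (a joint): angle of the red lever, rad: 0 = shut, grows counterclockwise from above to 1.57 = fully open. Stiff, about 2 N at the grip; stays where left.
- lever_axis (a point): on the lever's turning axis, at the lever's mid height, 108 mm above the bench
- lever_tip (a point): outer end of the lever, 130 mm from its axis, 108 mm above the bench; x points outward along the lever. The red grip runs from 45 to 130 mm from the axis, 22 mm wide, 14 mm thick (101 to 115 mm above the bench).
- pointer (a joint): angle of the yellow pointer under the lever, on the same axis and from the same zero as the lever: the lever is lined up when both read the same. It is clamped tight.
- pointer_tip (a point): near the outer end of the yellow pointer, 165 mm from the lever's axis (the pointer ends at 170 mm), 74 mm above the bench; x points outward along the pointer. The pointer is 10 mm wide, 18 mm at its end, its top 76 mm above the bench.
- tin_can: dark steel can, 72 mm across, 90 mm tall, open on top; a bystander, to be left alone; origin at the middle of its underside
- blank: dark wood blank 45 x 130 x 30 mm, lying flat; a bystander, to be left alone; origin at the middle of its underside
- ebony: black block 70 x 24 x 22 mm lying between the valves; a bystander, to be left alone; origin at the middle of its underside
- mallet: hammer lying on its side; a bystander, to be left alone; origin at the middle of its underside
- screwdriver: screwdriver lying flat; a bystander, to be left alone; origin at the middle of its underside
- jar: amber jar 68 mm across, 85 mm tall; a bystander, to be left alone; origin at the middle of its underside
- plane: small hand plane 150 x 45 mm, 72 mm tall; a bystander, to be left alone; origin at the middle of its underside
There are look-alikes about, which are no part of the job. Leave any pink or purple look-alike of the stop_valve alone.

How it is judged:
On the way, in this order (a step that is already met when the one before it is completed fails the run):
1. the handwheel has been opened one full turn while the lever is still shut (value of joint handwheel between 5.98 and 6.58 rad and value of joint lever below 0.25 rad), for 0.2 s.
2. the lever is lined up with the yellow pointer (value of joint handwheel between 5.98 and 6.58 rad and angle between the x axis of lever_tip and the x axis of pointer_tip, either way round below 0.09 rad), for 0.2 s.
At the end, for the whole second after the job is handed in: The handwheel stands one full turn open (6.283 +- 0.3 rad, knob back beside the white mark), the red lever points the same way as the yellow pointer within 0.09 rad (5 degrees), and both are at rest (all of step 2 and velocity of joint lever between -0.05 and 0.05 rad/s and velocity of joint handwheel between -0.05 and 0.05 rad/s); the robot touches nothing.
It fails at once if the lever is opened (more than 0.25 rad) before the handwheel has had its full turn (value of joint lever above 0.25 rad and value of joint handwheel below 5.98 rad).
It fails at once if the yellow pointer is moved (more than 8 mm at its tip) (distance of pointer_tip from where it was at the start of the episode above 0.008 m).
It fails at once if a bystander is moved by more than 30 mm (distance of any of tin_can, blank, ebony, mallet, screwdriver, jar, plane from where it was at the start of the episode above 0.03 m).
It also fails if it takes over 62 s, if anything falls off the work surface, if the arm or the gripper's body presses on something with over 40 N, if the wrist force passes 120 N, or if a joint passes its speed limit or range.

## Working session

There is one attempt and no reset: what is moved stays moved. The work goes in short steps, each a Python script; the robot and the scene stay as the last script left them, time stands still between calls to the robot, and variables do not carry over. Pictures are saved under pics/ and viewed, at most 10 in all, crops included, and the job is handed in when it is done.

```bash
mkdir -p pics
cat > h.py <<'E'
import numpy as np, cv2
from bench import *
def ray(cam,px,z):
    p=camera_params(cam);K=np.array(p["K"]);d=np.array(p["dist_coeffs"]);T=np.array(p["camera_from_world"])
    u=cv2.undistortPoints(np.array([[px]],float),K,d)[0,0]
    R,t=T[:3,:3],T[:3,3];c=-R.T@t;v=R.T@np.array([u[0],u[1],1])
    return c+v*(z-c[2])/v[2]
def proj(cam,P):
    p=camera_params(cam);T=np.array(p["camera_from_world"])
    return cv2.projectPoints(np.array(P,float).reshape(-1,3),cv2.Rodrigues(T[:3,:3])[0],T[:3,3],np.array(p["K"]),np.array(p["dist_coeffs"]))[0][:,0]
def tri(px):
    A=[];b=[]
    for cam,q in px.items():
        a0=ray(cam,q,0);a1=ray(cam,q,.2);d=(a1-a0)/np.linalg.norm(a1-a0);M=np.eye(3)-np.outer(d,d);A.append(M);b.append(M@a0)
    return np.linalg.solve(sum(A),sum(b))
E
python3 - <<'E'
from h import *
for c in ("scene","top"):
    cv2.imwrite(f"pics/{c}1.png",read_camera(c)[:,:,::-1])
Z=dict(wheel_center=.107,knob_mid=.139,lever_axis=.108,lever_tip=.108,pointer_tip=.074,stop_valve=0,ball_valve=0,tin_can=0,jar=0,mallet=0,plane=0,screwdriver=0,ebony=0,blank=0)
for n,z in Z.items():
    for c in ("scene","top"):
        for d in tip_of(c,n)[:3]: print(n,c,np.round(d["at"]),round(d["confidence"],2),ray(c,d["at"],z).round(3))
print(read_time_s(),read_tcp_rot(),read_eef_pos())
E
```

```text
wheel_center scene [253. 105.] 0.83 [ 0.19  -0.377  0.107]
wheel_center scene [291. 157.] 0.7 [ 0.302 -0.193  0.107]
wheel_center scene [237. 215.] 0.67 [ 0.52  -0.213  0.107]
wheel_center top [398. 230.] 0.89 [ 0.505 -0.224  0.107]
wheel_center top [387. 316.] 0.87 [ 0.296 -0.195  0.107]
wheel_center top [460. 356.] 0.64 [ 0.194 -0.377  0.107]
knob_mid scene [254. 214.] 0.96 [ 0.518 -0.162  0.139]
knob_mid scene [274. 108.] 0.93 [ 0.198 -0.303  0.139]
knob_mid scene [307. 161.] 0.92 [ 0.318 -0.136  0.139]
knob_mid top [365. 308.] 0.97 [ 0.317 -0.136  0.139]
knob_mid top [437. 363.] 0.79 [ 0.185 -0.308  0.139]
knob_mid top [376. 219.] 0.6 [ 0.527 -0.163  0.139]
lever_axis scene [370. 272.] 0.81 [0.51  0.135 0.108]
lever_axis top [251. 225.] 0.93 [0.515 0.136 0.108]
lever_tip scene [428. 285.] 0.92 [0.479 0.262 0.108]
lever_tip scene [366. 297.] 0.61 [0.572 0.156 0.108]
lever_tip top [202. 239.] 0.64 [0.482 0.253 0.108]
pointer_tip scene [419. 241.] 0.82 [0.359 0.19  0.074]
pointer_tip top [229. 290.] 0.87 [0.358 0.192 0.074]
stop_valve scene [291. 184.] 0.86 [ 0.305 -0.195  0.   ]
st
[... 856 characters left out ...]
0.63 [ 0.396 -0.377  0.   ]
plane scene [300. 295.] 0.27 [ 0.585 -0.005  0.   ]
plane top [448. 274.] 0.9 [ 0.397 -0.381  0.   ]
screwdriver scene [403. 397.] 0.84 [0.696 0.314 0.   ]
screwdriver scene [426. 285.] 0.59 [0.419 0.245 0.   ]
screwdriver scene [478. 286.] 0.27 [0.361 0.355 0.   ]
screwdriver top [188. 171.] 0.78 [0.673 0.319 0.   ]
ebony scene [301. 295.] 0.7 [ 0.585 -0.004  0.   ]
ebony scene [237. 213.] 0.39 [ 0.455 -0.27  -0.   ]
ebony top [304. 203.] 0.72 [0.587 0.005 0.   ]
blank scene [349. 245.] 0.89 [0.406 0.03  0.   ]
blank top [295. 272.] 0.95 [0.404 0.03  0.   ]
1.5 [ 9.89372286e-01  1.45404536e-01  1.22724725e-06 -3.44171897e-05] [ 0.18700011 -0.62252056  0.25024147]
```

View pics/scene1.png

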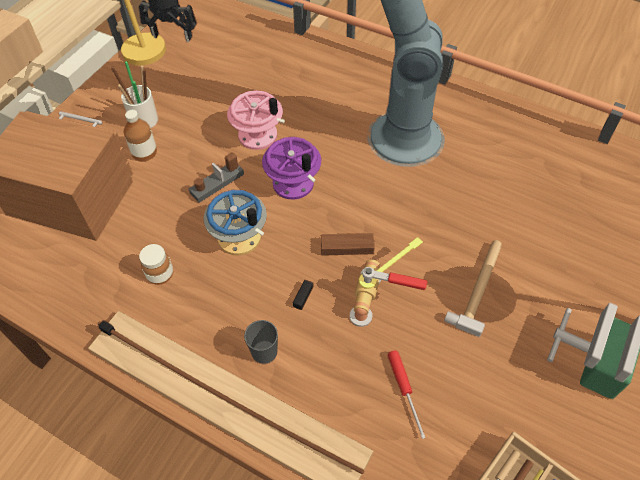

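View pics/top1.png

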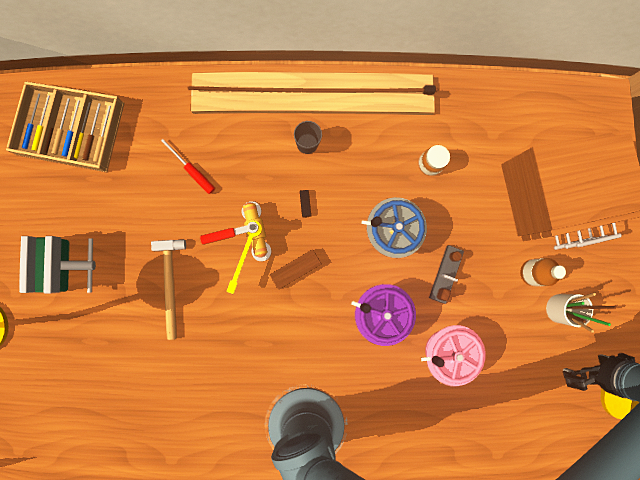

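The look-alikes are the pink wheel at scene (253,105) / top (460,356), the purple at (291,157) / (387,316), and the blue at (237,215) / (398,230). I choose the blue one. The red screwdriver handle at scene (400,372) could be mistaken for the red lever, whose tip is at (428,285). Next I refine the positions by colour and check them in one crop.

Run:
```python
from h import *
C0=np.array([.512,-.224]);A0=np.array([.512,.135])
tips={}
im={c:read_camera(c) for c in("scene","top")}
from scipy.optimize import least_squares
res={}
def mask(c,lo,hi,P,r):
    m=cv2.inRange(cv2.cvtColor(im[c],cv2.COLOR_RGB2HSV),lo,hi)
    k=np.zeros_like(m);q=proj(c,P)[0];cv2.circle(k,tuple(int(x) for x in q),r,255,-1);m&=k
    n,l,s,_=cv2.connectedComponentsWithStats(m);
    return m
for c in im:
    m=mask(c,(98,90,40),(120,255,255),[*C0,.107],42)
    ys,xs=np.nonzero(m);h=cv2.convexHull(np.c_[xs,ys].astype(np.int32));e=cv2.fitEllipse(h)
    print(c,"wheel",e,ray(c,e[0],.109).round(4)); res[c]=e[0]
    # red lever, yellow pointer: axis lines in world plane
    for nm,lo,hi,z,P in(("lever",(0,200,110),(5,255,255),.115,[.49,.22,.108]),("pointer",(24,120,120),(35,255,255),.076,[.41,.17,.074])):
        m=mask(c,lo,hi,P,38 if nm=="lever" else 40)
        ys,xs=np.nonzero(m);W=np.array([ray(c,(x,y),z)[:2] for x,y in zip(xs,ys)])
        if nm=="pointer": W=W[np.linalg.norm(W-A0,axis=1)>.04]
        mu=W.mean(0);d=np.linalg.svd(W-mu)[2][0];d*=np.sign(d@(mu-A0))
        r=(W-A0)@d
        print(c,nm,len(W),mu.round(4),"ang",np.arctan2(d[1],d[0]).round(3),"ang from axis",np.arctan2(*(mu-A0)[::-1]).round(3),"range",r.min().round(3),r.max().round(3),"axis offset",np.cross(d,A0-mu).round(4))
print("tri wheel",tri(res))
for n in("knob_mid","lever_axis","pointer_tip","lever_tip"):
    P=[.522,-.163,.139] if n=="knob_mid" else None
    d={}
    for c in im:
        L=tip_of(c,n)
        if P: L=sorted(L,key=lambda e:np.linalg.norm(np.array(e["at"])-proj(c,P)[0]))
        d[c]=L[0]["at"]
    print(n,tri(d).round(4))
def crop(c,P,r):
    q=proj(c,P)[0].astype(int);return cv2.resize(im[c][q[1]-r:q[1]+r,q[0]-r:q[0]+r],(380,300) if 0 else (300,300),interpolation=cv2.INTER_CUBIC)
B=[crop(c,[*p,.1],50) for p in(C0,[.45,.17]) for c in im]
cv2.imwrite("pics/crop.png",np.vstack([np.hstack(B[:2]),np.hstack(B[2:])])[:,:,::-1])
```

```text
scene wheel ((233.85606384277344, 211.96141052246094), (43.97324752807617, 54.8003044128418), 77.76522064208984) [ 0.5181 -0.2219  0.109 ]
scene lever 15 [0.5053 0.2208] ang 1.766 ang from axis 1.649 range 0.043 0.119 axis offset 0.0101
scene pointer 64 [0.4127 0.1701] ang 2.794 ang from axis 2.802 range 0.041 0.167 axis offset -0.0009
top wheel ((397.6513977050781, 226.55557250976562), (51.64405822753906, 52.90540313720703), 152.5589141845703) [ 0.5129 -0.2223  0.109 ]
top lever 298 [0.4896 0.2165] ang 1.816 ang from axis 1.839 range 0.043 0.126 axis offset -0.002
top pointer 309 [0.4123 0.1653] ang 2.673 ang from axis 2.847 range 0.027 0.169 axis offset -0.018
tri wheel [ 0.51401533 -0.22454993  0.10217943]
knob_mid [ 0.5266 -0.1591  0.1438]<stdin>:23: DeprecationWarning: Arrays of 2-dimensional vectors are deprecated. Use arrays of 3-dimensional vectors instead. (deprecated in NumPy 2.0)
Traceback (most recent call last):
IndexError: list index out of range
```

Run:
```python
from h import *
im={c:read_camera(c).copy() for c in("scene","top")}
C=np.array([.515,-.223]);A=np.array([.513,.135]);B=[]
a=np.linspace(0,2*np.pi,60)
u=lambda t:np.array([np.cos(t),np.sin(t)])
for ctr in(C,[.45,.17]):
    for c in im:
        q0=proj(c,[*ctr,.1])[0].astype(int)-50
        t=cv2.resize(im[c][q0[1]:q0[1]+100,q0[0]:q0[0]+100],(300,300),interpolation=cv2.INTER_CUBIC)
        def line(P,col):
            q=((proj(c,P)-q0+.5)*3).astype(np.int32);cv2.polylines(t,[q],False,col,1)
        line([[*(C+.0665*u(x)),.107] for x in a],(0,255,0))
        line([[.5245,-.161,.112],[.5245,-.161,.16]],(255,0,255))
        line([[*A,.115],[*(A+.13*u(1.822)),.115]],(0,255,0))
        line([[*A,.076],[*(A+.17*u(2.797)),.076]],(0,0,255))
        B.append(t)
cv2.imwrite("pics/crop.png",np.vstack([np.hstack(B[:2]),np.hstack(B[2:])])[:,:,::-1])
```

```text
(no output)
```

View pics/crop.png

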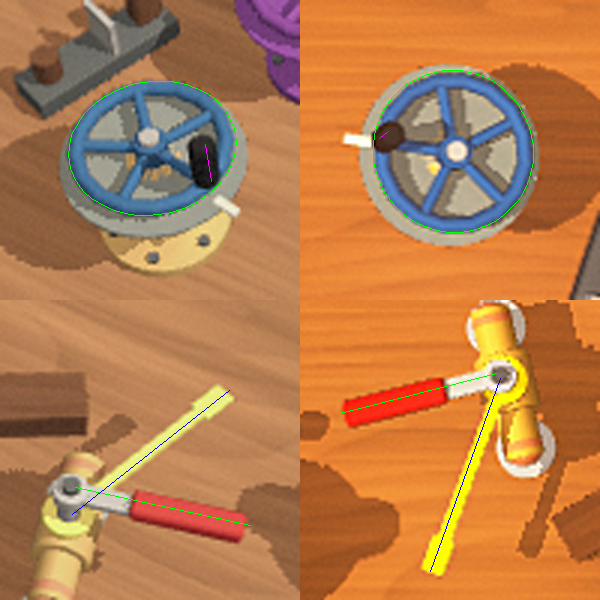

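The crop confirms the blue wheel, with its black knob beside the white mark, and the fitted axes match. The red lever is about 0.03 rad further counterclockwise than my line. Next I reach for the knob.

```bash
cat >> h.py <<'E'
from scipy.spatial.transform import Rotation as Ro
def down(yaw): return (Ro.from_euler("z",yaw)*Ro.from_euler("x",np.pi)).as_quat()
C=np.array([.515,-.223]);A=np.array([.513,.135])
u=lambda t:np.array([np.cos(t),np.sin(t)])
E
python3 - <<'E'
from h import *
for yaw in np.arange(-1.5,1.7,.5):
    print(yaw,[None if (q:=inverse_kinematics([*(C+.06*u(t)),.142],down(yaw))) is None else np.round(q,2).tolist() for t in (1.4,3,4.5)])
E
```

```text
-1.5 [[-0.77, 0.83, 1.38, 1.97, -0.91, 1.16, -2.09], [0.41, 0.24, -0.05, 2.04, 0.02, 0.86, -2.73], [0.39, 0.37, 0.06, 1.87, -0.03, 0.9, -2.61]]
-1.0 [[0.37, 0.33, -0.17, 1.92, 0.07, 0.89, -2.4], [0.46, 0.25, -0.12, 2.03, 0.04, 0.86, -2.25], [0.46, 0.37, -0.02, 1.87, 0.01, 0.91, -2.14]]
-0.5 [[0.42, 0.33, -0.22, 1.92, 0.09, 0.9, -1.92], [0.52, 0.25, -0.18, 2.03, 0.06, 0.86, -1.76], [0.52, 0.37, -0.09, 1.87, 0.04, 0.91, -1.67]]
0.0 [[0.49, 0.34, -0.3, 1.92, 0.13, 0.9, -1.45], [0.57, 0.26, -0.24, 2.03, 0.08, 0.87, -1.28], [0.57, 0.37, -0.16, 1.86, 0.07, 0.91, -1.19]]
0.5 [[0.54, 0.35, -0.37, 1.92, 0.16, 0.9, -0.97], [0.63, 0.26, -0.3, 2.03, 0.1, 0.87, -0.8], [0.63, 0.38, -0.22, 1.86, 0.1, 0.91, -0.71]]
1.0 [[0.59, 0.36, -0.43, 1.91, 0.19, 0.91, -0.49], [0.69, 0.27, -0.37, 2.02, 0.13, 0.87, -0.32], [0.7, 0.39, -0.31, 1.86, 0.14, 0.92, -0.25]]
1.5 [[0.65, 0.37, -0.49, 1.91, 0.21, 0.91, -0.02], [0.75, 0.28, -0.44, 2.02, 0.15, 0.88, 0.16], [0.76, 0.4, -0.39, 1.85, 0.18, 0.93, 0.22]]
```

Run:
```python
from h import *
k=C+.06*u(1.42);o=down(1.42)
move_gripper(.055)
move_ptp([*k,.24],o); movel([*k,.143],o,speed=.12)
f0=read_ft_force();print("before",f0)
print(move_gripper(0,25),read_finger_gap(),read_grasp_force(),read_ft_force(),read_eef_pos(),read_time_s())
cv2.imwrite("pics/grip.png",np.hstack([read_camera("scene")[130:290,150:330],read_camera("top")[150:310,310:490]])[:,:,::-1].repeat(2,0).repeat(2,1))
```

```text
before [ 0.91521632  0.15037993 -0.21365852]
False 0.02136310942186874 24.73434605752118 [-2.85269421  0.72189717  5.00362391] [ 0.52351387 -0.16368725  0.14409512] 5.6583
```

View pics/grip.png

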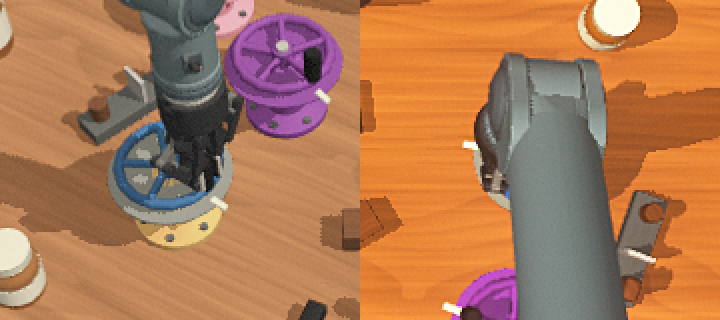

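The knob is gripped at 21.4 mm. I turn it counterclockwise and watch the force.

```bash
cat > turn.py <<'E'
from h import *
import sys
a0,a1=map(float,sys.argv[1:3]);o=down(1.42);r=.06;D=np.zeros(2)
for t in np.arange(a0+15,a1+.1,15):
    th=1.42+np.radians(t)
    movel([*(C+r*u(th)),.143],o,speed=.08)
    f=np.array(read_ft_force());rad=f[:2]@u(th);tan=f[:2]@u(th+np.pi/2)
    p=np.array(read_eef_pos())[:2]-C
    print(t,"rad %.1f tan %.1f fz %.1f gap %.4f r %.4f err %.3f"%(rad,tan,f[2],read_finger_gap(),np.linalg.norm(p),(np.arctan2(p[1],p[0])-th+np.pi)%(2*np.pi)-np.pi),"t",round(read_time_s(),2))
    if np.linalg.norm(f)>35 or read_finger_gap()<.018: print("STOP");break
E
python3 turn.py 0 90
```

```text
15.0 rad 1.6 tan 1.2 fz 6.5 gap 0.0213 r 0.0600 err 0.003 t 6.1
30.0 rad 1.8 tan 1.3 fz 7.2 gap 0.0210 r 0.0602 err 0.007 t 6.44
45.0 rad 2.8 tan 0.6 fz 8.6 gap 0.0211 r 0.0603 err 0.019 t 6.78
60.0 rad 2.6 tan -0.0 fz 9.3 gap 0.0214 r 0.0604 err 0.026 t 7.12
75.0 rad 2.6 tan 0.5 fz 8.8 gap 0.0211 r 0.0605 err 0.031 t 7.47
90.0 rad 1.6 tan 0.2 fz 6.2 gap 0.0210 r 0.0606 err 0.035 t 7.81
```

```bash
python3 turn.py 90 360
python3 - <<'E'
from h import *
print(read_eef_pos())
E
```

```text
105.0 rad -0.2 tan 1.2 fz 6.3 gap 0.0210 r 0.0606 err 0.036 t 8.15
120.0 rad 0.1 tan 2.0 fz 5.0 gap 0.0212 r 0.0606 err 0.034 t 8.49
135.0 rad -1.6 tan 0.7 fz 5.2 gap 0.0211 r 0.0606 err 0.028 t 8.83
150.0 rad -1.3 tan 1.4 fz 5.0 gap 0.0212 r 0.0605 err 0.022 t 9.18
165.0 rad 0.0 tan 1.6 fz 5.7 gap 0.0213 r 0.0603 err 0.017 t 9.52
180.0 rad -0.7 tan 1.3 fz 5.5 gap 0.0214 r 0.0602 err 0.014 t 9.86
195.0 rad -1.0 tan 1.9 fz 6.2 gap 0.0216 r 0.0600 err 0.013 t 10.2
210.0 rad -1.2 tan 1.0 fz 6.8 gap 0.0207 r 0.0598 err 0.011 t 10.54
225.0 rad -1.4 tan 1.2 fz 6.8 gap 0.0212 r 0.0597 err 0.008 t 10.88
240.0 rad -1.3 tan 1.5 fz 6.7 gap 0.0213 r 0.0596 err 0.003 t 11.22
255.0 rad -1.6 tan 0.2 fz 7.3 gap 0.0211 r 0.0595 err -0.003 t 11.57
270.0 rad -1.8 tan 1.2 fz 7.2 gap 0.0214 r 0.0594 err -0.007 t 11.91
285.0 rad -0.8 tan -0.1 fz 7.1 gap 0.0213 r 0.0594 err -0.003 t 12.25
300.0 rad -1.1 tan 0.1 fz 8.2 gap 0.0214 r 0.0594 err 0.007 t 12.59
315.0 rad -1.2 tan 1.0 fz 9.3 gap 0.0211 r 0.0595 err 0.014 t 12.93
330.0 rad -1.5 tan 1.7 fz 8.7 gap 0.0213 r 0.0597 err 0.017 t 13.28
345.0 rad -0.6 tan 1.8 fz 8.9 gap 0.0213 r 0.0598 err 0.019 t 13.62
360.0 rad -0.3 tan 0.4 fz 9.3 gap 0.0214 r 0.0599 err 0.021 t 13.96
[ 0.52278538 -0.16358177  0.14398192]
```

Run:
```python
from h import *
k=np.array(read_eef_pos());o=down(1.42)
move_gripper(.055); pause(.2); movel([k[0],k[1],.25],o,speed=.15)
move_ptp([.45,-.42,.3],o)
for c in("scene","top"): read_camera(c)
im={c:read_camera(c) for c in("scene","top")}
cv2.imwrite("pics/after.png",np.hstack([im["scene"][160:340,180:450],im["top"][160:340,180:450]])[:,:,::-1])
P=[.524,-.163,.139]
for c in im:
    print(c,[(np.round(e["at"]),e["confidence"],ray(c,e["at"],.139).round(3)) for e in tip_of(c,"knob_mid")])
for yaw in(1.85-np.pi,1.85):
    print([None if (q:=inverse_kinematics([*(A+.09*u(1.85+d)),.11],down(yaw+d))) is None else np.round(q,2).tolist() for d in(0,.5,.97)])
print(read_time_s())
```

```text
scene [(array([254., 214.]), 0.89, array([ 0.518, -0.162,  0.139])), (array([272., 105.]), 0.85, array([ 0.193, -0.312,  0.139])), (array([309., 160.]), 0.6, array([ 0.314, -0.132,  0.139]))]
top [(array([438., 364.]), 0.9, array([ 0.182, -0.311,  0.139])), (array([376., 219.]), 0.83, array([ 0.528, -0.163,  0.139])), (array([366., 310.]), 0.77, array([ 0.312, -0.139,  0.139]))]
[[0.47, 0.74, -1.24, 1.94, 0.8, 1.08, 2.3], [0.53, 0.63, -1.24, 2.04, 0.72, 1.0, 2.84], [0.2, 0.3, -0.72, 2.13, 0.27, 0.8, -2.58]]
[[0.21, 0.49, -0.85, 1.95, 0.47, 0.91, -0.6], [0.33, 0.45, -0.96, 2.05, 0.48, 0.88, -0.11], [0.45, 0.39, -1.01, 2.12, 0.45, 0.85, 0.42]]
16.8
```

View pics/after.png

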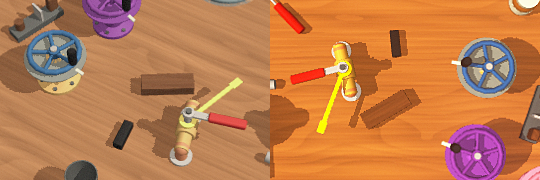

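The picture shows the blue knob back at the white mark, top crop (465,61), and the lever unmoved. Now I grip the lever.

Run:
```python
from h import *
th0=1.85;th1=2.797;r=.09
p=A+r*u(th0)
move_ptp([*p,.25],down(th0)); movel([*p,.111],down(th0),speed=.12)
move_gripper(0,25)
e=np.array(read_eef_pos());print(read_finger_gap(),read_ft_force(),e,np.arctan2(e[1]-A[1],e[0]-A[0]))
ths=np.linspace(th0,th1,9)[1:]
for t in ths:
    movel([*(A+r*u(t)),.111],down(t),speed=.06)
    f=np.array(read_ft_force());e=np.array(read_eef_pos())
    print("%.3f"%t,f.round(1),np.round(read_ft_torque(),2),read_finger_gap().__round__(4),round(float(np.arctan2(e[1]-A[1],e[0]-A[0])),3))
    if np.linalg.norm(f)>35: print("STOP");break
else:
    pause(.3); move_gripper(.055); pause(.2)
    e=read_eef_pos(); movel([e[0],e[1],.25],speed=.15); move_ptp([.5,-.3,.35],down(1.42))
    im={c:read_camera(c) for c in("scene","top")};B=[]
    for c in im:
        q0=proj(c,[.45,.17,.1])[0].astype(int)-50
        t=cv2.resize(im[c][q0[1]:q0[1]+100,q0[0]:q0[0]+100],(400,400),interpolation=cv2.INTER_CUBIC)
        for z,L,col in((.115,.13,(0,255,0)),(.076,.17,(0,0,255))):
            cv2.polylines(t,[((proj(c,[[*A,z],[*(A+L*u(2.797)),z]])-q0+.5)*4).astype(np.int32)],False,col,1)
        B.append(t)
    cv2.imwrite("pics/lev.png",np.hstack(B)[:,:,::-1])
print(read_time_s())
```

```text
0.0213923207475054 [-0.56897318 -1.04655228  2.93407734] [0.48868088 0.22171914 0.11174025] 1.844208788244966
1.968 [-3.7 -1.5  6.7] [-0.12  0.4  -0.05] 0.0214 1.972
2.087 [-3.7 -1.   6.8] [-0.15  0.55 -0.13] 0.0214 2.094
2.205 [-4.1 -1.5  8.3] [-0.19  0.75 -0.2 ] 0.0217 2.214
2.324 [-4.1 -1.2  8.8] [-0.19  0.95 -0.24] 0.0213 2.334
2.442 [-5.5 -1.5 10.3] [-0.28  1.08 -0.28] 0.0214 2.454
2.560 [-6.2 -2.9 11.8] [-0.32  1.29 -0.33] 0.0215 2.573
2.679 [-6.9 -2.  12.5] [-0.36  1.54 -0.37] 0.0215 2.693
2.797 [-9.  -3.  14.7] [-0.46  1.73 -0.41] 0.0217 2.812
27.25
```

View pics/lev.png

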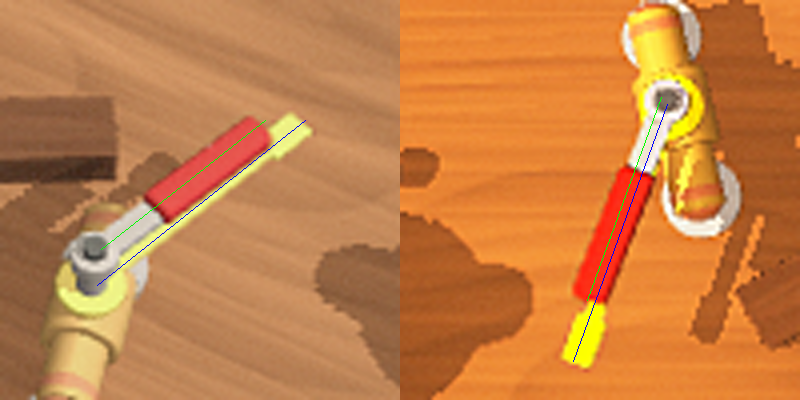

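Run:
```python
from h import *
for c in("scene","top"):
    old=cv2.imread(f"pics/{c}1.png");new=read_camera(c)[:,:,::-1]
    for nm,img,lo,hi,z,r0,r1,g in(("pointer",old,(24,100,120),(35,255,255),.076,.06,.175,2.797),("lever0",old,(0,150,90),(6,255,255),.115,.04,.135,1.85),("lever",new,(0,150,90),(6,255,255),.115,.04,.135,2.8)):
        m=cv2.inRange(cv2.cvtColor(np.ascontiguousarray(img),cv2.COLOR_BGR2HSV),lo,hi)
        if nm!="pointer": m|=cv2.inRange(cv2.cvtColor(np.ascontiguousarray(img),cv2.COLOR_BGR2HSV),(174,150,90),(180,255,255))
        ys,xs=np.nonzero(m);W=np.array([ray(c,(x,y),z)[:2] for x,y in zip(xs,ys)])-A
        R=np.array([u(g),u(g+np.pi/2)]);L=W@R.T
        L=L[(L[:,0]>r0)&(L[:,0]<r1)&(abs(L[:,1])<.025)]
        s,b=np.polyfit(L[:,0],L[:,1],1)
        print(c,nm,len(L),"line angle %.3f offset at axis %.4f; mean-based %.3f"%(g+np.arctan(s),b,g+L[:,1].mean()/L[:,0].mean()),L[:,0].min(),L[:,0].max())
```

```text
scene pointer 229 line angle 2.785 offset at axis 0.0027; mean-based 2.808 0.0603741639223214 0.1676799627933302
scene lever0 392 line angle 1.827 offset at axis -0.0048; mean-based 1.770 0.0422658304294037 0.1270653596554685
scene lever 309 line angle 2.778 offset at axis 0.0003; mean-based 2.781 0.04124465020243295 0.1259712552101297
top pointer 235 line angle 2.789 offset at axis 0.0029; mean-based 2.812 0.060494141293765964 0.17115345161400308
top lever0 307 line angle 1.820 offset at axis 0.0028; mean-based 1.852 0.0426297752424127 0.126683688481275Traceback (most recent call last):
  File "<stdin>", line 7, in <module>
  File "h.py", line 4, in ray
    p=camera_params(cam);K=np.array(p["K"]);d=np.array(p["dist_coeffs"]);T=np.array(p["camera_from_world"])
ValueError: time passes only in moves, steps and waits
```

The line fits put the pointer at 2.785–2.789 rad and the lever at 2.778 rad (the top-view fit for the lever failed with an interface error). That is well inside the 0.09 rad tolerance. The knob is at its mark and the arm is clear, so I hand in.

Run:
```python
from bench import *
print(read_time_s(),read_eef_pos(),sign_off())
```

```text
the job is handed in; nothing more can be done
27.35 [ 0.50045375 -0.29836399  0.35013206] None
```

I handed the job in at 27 s: the blue handwheel is one full turn open with its knob back at the white mark, and the red lever measures about 0.01 rad from the yellow pointer (scene camera only; the top-view fit failed); sign-off returned no verdict.

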